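# Set the pouch laminator to the third heat click and start it

## Robot

A 6-joint arm with a two-finger parallel gripper is mounted at the origin on the work surface. World frame = base frame: x ahead of the robot, y to its left, z up, the work surface at z = 0. Lengths are in m, angles in rad, forces in N, time in s.
With the tool pointing down it reaches from about 0.3 to 0.875 m from the base axis. Payload 6.4 kg.
Tool frame: the origin (TCP) lies midway between the tips of the shut fingers; the grasp point (between the pads) lies 19 mm behind it (grasp_offset is the distance from the TCP to the grasp point, in m); z points along the fingers, y is the line along which they close (so a half turn about z gives the same grasp; the last joint's range is limited). The gripper opens to 85 mm and grips with 20 to 120 N. Pads are 22 mm wide; open, the fingers measure 114 mm over their backs; the gripper's body (76 mm by 85 mm) begins 54 mm behind the grasp point. The pads swing forward as they close: fully open they stand 13 mm farther back than shut.
Start: joints at [-1.367, 0.181, 1.607, -0, 1.354, -0.206], TCP at [0.229, -0.527, 0.231] pointing down, gripper open.
Joint ranges: [-2.99, 2.99], [-0.89, 2.07], [0.3, 2.58], [-1.14, 4.28], [0, 2.63], [-3.12, 3.12]. Speed limits (rad/s): [2.57, 2.57, 3.01, 3.14, 3.14, 3.14].

## Interface

Orientations are given as a unit quaternion [w, x, y, z].
In Python, from bench import * gives the robot as it stands. The module is installed in compiled form; this text tells all that it offers.
- The arm moves only by the tool servo_tool, never from a script. Its argument "commands" is text: rows parted by semicolons, each of 7 numbers parted by spaces: the turn, a rotation vector about the tool's x, y, z in rad, then the shift along the tool's x, y, z in mm, then the opening, from 0 (shut) to 1 (fully open). In form: wx wy wz dx dy dz claw; .... A call has 1 to 5 rows; each row shifts and turns the commanded pose from where the row before left it, along the tool's axes as they then stand; what a row does not reach is not made up. A row lasts 1/8 s, in which the tool goes at most 62.5 mm and 10.7 degrees, less where a joint would pass 70% of its speed; a pose out of reach is approached as far as the arm can. A call with a gripper value outside its range is refused whole. The fingers move at their own pace and stop on an object; the grip force is fixed at half the most. Time passes only in rows, so rows that do not move let the fingers close. It gives the time, the measured TCP pose, the force, the opening and the grip force at its end, in the units of the state.
- get_obs(): the state, without advancing time (a new reading comes with each control period).
- camera(name): name is "side" or "top"; returns the picture (400x640x3 uint8, blue, green, red); there is no depth.
- calibration(name): a dict with "fx", "fy", "cx", "cy" (pixels), "k1" (the pictures are not rectified: a ray, as slopes to the right and down, at radius r is drawn at 1 + k1 r^2 times it, then the intrinsics apply), "R" (3x3) and "t" (3): a world point X has camera coordinates R X + t. Camera axes: x right, y down, z forward; pixel columns grow to the right and rows downward; lengths in m; the calibration is good to about 2 mm. A picture is of the moment at which its call begins. calibration takes no time and is no camera call.
- hand_in(): hands the job in; it is judged then, once.
The state is a dict: "time_s": time; "q": joint angles; "dq": joint speeds; "joint_efforts": joint torques, N m; "eef_pos": TCP position; "eef_rot": TCP orientation; "wrist_force": force on the tool from outside, world axes, zero at the start; "torque": the same for the moment, N m; "opening": opening from 0.0 (shut) to 1.0 (fully open); "grasp_force": force on a finger pad.
Only numpy, scipy, OpenCV 4.12 (cv2) and the standard library are available. Lean on these libraries where they do the work, as an engineer would, in place of code of your own. Each camera call takes 0.05 s, during which the arm holds its last target. There are 200 camera calls.

## Task

Get the laminator ready for the thick picture cards: with a fingertip, push its heat lever away from the cold end, click by click, stop in the third click without running past it (the rollers are slow to cool) and leave it there. Then press the round start key fully down and let it spring back up. Only push and press: do not pinch or force the lever, do not shift or lift the laminator, and leave the craft things around it where they are.

Things in the scene. Friction and masses are not known exactly. Their poses are not given: they have to be found in the camera images.
- laminator: Desktop pouch laminator on four rubber feet, about 3.6 kg, not fastened (10 N sideways does not shift it). 380 mm long (own y), 134 mm deep (own x); the infeed shelf faces -x and reaches 100 mm from the middle. Flat top 78 mm up. Origin: centre of its underside. On top, along x = 0: heat lever in its slot towards the -y end, start key at y = 0. Beside the slot a dot marks cold, five growing bars the clicks.
- heat_lever (a joint): Travel of the lever along laminator +y, m. 0: cold end, where it starts. Notches every 13 mm: clicks 1 to 5 at 0.013, 0.026, 0.039 (the third, wanted), 0.052, 0.065 (slot's end). Leaving a notch takes about 5 N; past halfway between two notches it jumps into the next, ahead of the finger, and stays there.
- lever_top (a point): Top centre of the lever's black fin, moving with it. The fin is 10 mm thick along its travel (laminator y), 24 mm wide (laminator x) and stands from 2 to 20 mm above the machine's flat top; this point is 20 mm above it. At the cold end it is at laminator x = 0, y = -132 mm.
- start_key (a joint): How far the start key is pressed, in m: 0 up, 0.005 fully down. Sprung: about 1.5 N to start it, 4.5 N fully down; it does not latch.
- key_top (a point): Centre of the top face of the start key: a round black button 24 mm across, its face 10.5 mm above the machine's flat top when up (5.5 mm when fully down). It is pressed straight down.
- tape_roll: Ring of masking tape, 60 mm across, 19 mm high, lying flat on top of the laminator near its other (left) end. Origin: centre of its underside. Bystander: leave where it is.
- glue_stick: Glue stick standing upright on the table in front of the laminator, 28 mm across, 95 mm tall. Origin: centre of its underside. Bystander.
- marker: Marker pen, 130 mm long (own x), 15 mm thick, lying on the table behind the laminator. Origin: under its middle. Bystander.
- stapler: Black stapler, 140 mm long (own x), 34 mm wide, 54 mm high. Origin: centre of its underside. Bystander.
- tape_dispenser: Red desk tape dispenser, 150 mm long (own x), 60 mm wide, 94 mm high. Origin: centre of its underside. Bystander.
- pen_box: Flat box of felt-tip pens, 150 x 195 x 25 mm. Origin: centre of its underside. Bystander.
- mug: White mug, 82 mm across, 95 mm tall, at the far side. Origin: centre of its underside. Bystander.

How it is judged:
By the outcome, as a careful person would: the job done as asked, in the order asked, and still so for the second after the job is handed in, with the robot touching nothing.
It also fails if it takes over 61 s, if anything falls off the work surface, if the arm or the gripper's body presses on something with over 40 N, if the wrist force passes 120 N, or if a joint passes its speed limit or range.

## Working session

There is one attempt and no reset: what is moved stays moved. The work goes in short steps, Python scripts to look and compute and a tool call to move; the robot and the scene stay as the last step left them, time stands still between calls to the robot, and variables do not carry over. Pictures are saved under pics/ and viewed, at most 10 in all, crops included, and the job is handed in when it is done.

Besides the shell and the picture viewer there is one more tool, called by a JSON object that holds its "op" and its "data", one argument or row to a line. servo_tool: Moves the arm, as the interface text tells. Its arguments: {"type":"object","properties":{"commands":{"type":"string"}},"required":["commands"]}

```bash
mkdir -p pics; cat > h.py <<'E'
from bench import *
import numpy as np, cv2
def ray(name,u,v):
    c=calibration(name);R=np.array(c["R"]);t=np.array(c["t"]).ravel()
    K=np.array([[c["fx"],0,c["cx"]],[0,c["fy"],c["cy"]],[0,0,1]])
    p=cv2.undistortPoints(np.array([[[u,v]]],float),K,np.array([c["k1"],0,0,0,0.]))[0,0] if 0 else None
    d=np.array([(u-c["cx"])/c["fx"],(v-c["cy"])/c["fy"]]);s=d.copy()
    for _ in range(30): s=d/(1+c["k1"]*(s@s))
    return -R.T@t, R.T@np.array([s[0],s[1],1])
def onz(name,u,v,z):
    o,d=ray(name,u,v); return o+d*(z-o[2])/d[2]
def proj(name,X):
    c=calibration(name);R=np.array(c["R"]);t=np.array(c["t"]).ravel()
    p=R@np.array(X,float)+t; s=p[:2]/p[2]; s=s*(1+c["k1"]*(s@s))
    return np.array([c["fx"]*s[0]+c["cx"],c["fy"]*s[1]+c["cy"]])
E
python3 - <<'E'
from h import *
for n in("top","side"):
    cv2.imwrite(f"pics/{n}0.png",camera(n)); o,_=ray(n,320,200); print(n,o,calibration(n)["fx"])
print(get_obs())
E
```

```text
top [0.43688633 0.02638752 1.51443109] 504.2776429839888
side [0.07529053 0.77180937 0.69181202] 423.789213726906
{'time_s': 0.1, 'q': array([-1.36729129e+00,  1.81454924e-01,  1.60786523e+00, -5.48562612e-07,
        1.35380229e+00, -2.06303104e-01]), 'dq': array([ 1.25923414e-05, -1.18967466e-03, -2.09562540e-03, -7.82031590e-04,
        1.79055624e-03,  1.00762587e-04]), 'joint_efforts': array([ 4.01802545e-04, -4.45874476e+01, -3.52238739e+01, -3.45771623e-04,
        3.99583572e-03, -2.38649454e-05]), 'eef_pos': array([ 0.22901546, -0.52690744,  0.23050157]), 'eef_rot': array([-7.64895707e-04,  9.79080210e-01,  2.03473235e-01,  8.02312422e-07]), 'wrist_force': array([-0.59578045, -0.83684088, -0.50304931]), 'torque': array([-0.01294363,  0.0527201 , -0.00314297]), 'grasp_force': 0.0, 'opening': 1.0047272732689987}
```

View pics/top0.png

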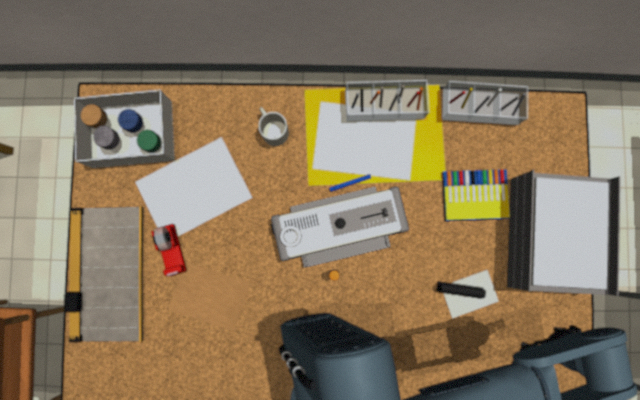

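View pics/side0.png

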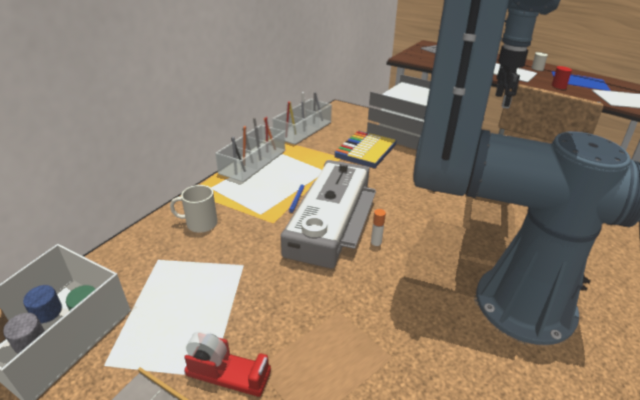

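The top view shows the laminator centred near (340,223), the key at (340,223), the lever near (386,213) and the tape at (290,237). The side view has the key at (330,195) and the lever at (343,170). I'll zoom in on these.

```bash
python3 - <<'E'
from h import *
t=cv2.imread("pics/top0.png");s=cv2.imread("pics/side0.png")
a=cv2.resize(t[180:270,260:420],None,fx=5,fy=5,interpolation=cv2.INTER_CUBIC)[:300+150]
b=cv2.resize(s[155:215,300:380],None,fx=10,fy=10,interpolation=cv2.INTER_CUBIC)
cv2.imwrite("pics/a.png",a);cv2.imwrite("pics/b.png",b)
# white top mask
hsv=cv2.cvtColor(t,cv2.COLOR_BGR2HSV)
roi=np.zeros(t.shape[:2],np.uint8);roi[180:275,262:415]=1
m=((hsv[...,1]<40)&(hsv[...,2]>60)).astype(np.uint8)*roi
m=cv2.morphologyEx(m,cv2.MORPH_OPEN,np.ones((3,3)))
c=max(cv2.findContours(m,0,2)[0],key=cv2.contourArea)
print(cv2.minAreaRect(c),cv2.contourArea(c))
print(onz("top",340,223,.0885),onz("top",386,213,.098),onz("top",290,237,.09))
E
```

```text
((339.88238525390625, 226.52944946289062), (61.60404586791992, 130.96923828125), 75.96376037597656) 7069.5
[ 0.51804187 -0.02465089  0.0885    ] [ 0.54798713 -0.15370872  0.098     ] [0.47589216 0.11588348 0.09      ]
```

View pics/a.png

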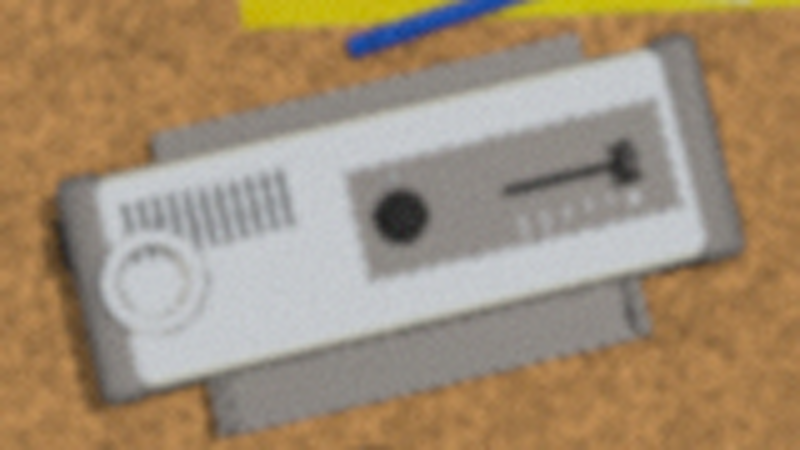

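View pics/b.png

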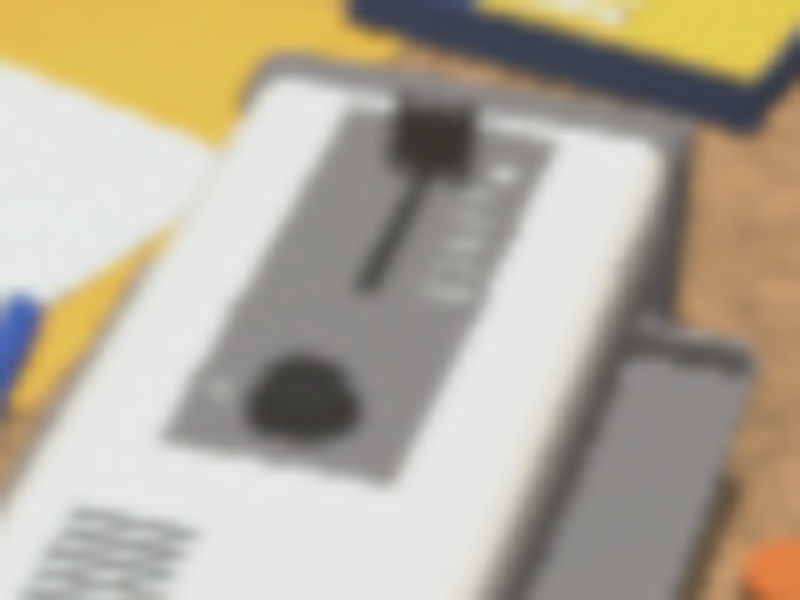

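The crops show the key centre at top (339.6,222.6), the fin at about (384.5,212) and the dot beside the fin, so the lever is at the cold end. Next I'll compute the laminator frame and the waypoints.

```bash
python3 - <<'E'
from h import *
A=lambda x,y:((x+.5)/5-.5+260,(y+.5)/5-.5+180)
B=lambda x,y:((x+.5)/10-.5+300,(y+.5)/10-.5+155)
key=onz("top",*A(400,215),.0875)
slot=onz("top",*A(505,190),.078); lev=onz("top",*A(627,155),.098)
dot=onz("top",*A(636,197),.078)
cs=[onz("top",*A(*p),.075)[:2] for p in((62,180),(690,38),(742,250),(108,402))]
ctr=np.mean(cs,0)
ks=onz("side",*B(302,385),.0885)
ls=onz("side",*B(434,102),.098)
print("key",key,ks,"ctr",ctr,"lev",lev,ls,"dot",dot)
for p,q in((cs[1],cs[0]),(cs[2],cs[3]),(lev[:2],key[:2]),(ls[:2],ks[:2]),(slot[:2],key[:2])):
    d=q-p;print(np.degrees(np.arctan2(-d[0],d[1])),np.linalg.norm(d))
E
```

```text
key [ 0.51921343 -0.02353658  0.0875    ] [ 0.52217009 -0.02388557  0.0885    ] ctr [ 0.51881529 -0.02491483] lev [ 0.55472986 -0.15083566  0.098     ] [ 0.55777608 -0.1566807   0.098     ] dot [ 0.53239924 -0.15865759  0.078     ]
13.816693170714272 0.37021852785899545
14.422888832063459 0.3722064666089122
15.589099233075205 0.13216078449364038
15.00951713647122 0.13748576253465192
14.808455126826262 0.06217422676772402
```

{"op": "servo_tool", "data": {
  "commands": "0 0 0.158 0 0 0 0; 0 0 0 41 -25 0 0; 0 0 0 41 -25 0 0; 0 0 0 41 -25 0 0; 0 0 0 41 -25 0 0"
}}

```text
time_s: 0.72
eef_pos: [0.3637, -0.3883, 0.2309]
eef_rot: [-0.0, 0.992, 0.125, -0.0]
wrist_force: [0.0, -0.4, 1.2]
opening: -0.003
grasp_force: 0.0
```

{"op": "servo_tool", "data": {
  "commands": "0 0 0 41 -25 0 0; 0 0 0 41 -25 0 0; 0 0 0 41 -25 0 0; 0 0 0 41 -25 0 0; 0 0 0 41 -25 0 0"
}}

```text
time_s: 1.35
eef_pos: [0.5312, -0.2161, 0.2309]
eef_rot: [-0.0, 0.992, 0.126, -0.0]
wrist_force: [-0.1, -1.2, 0.7]
opening: 0.003
grasp_force: 0.0
```

{"op": "servo_tool", "data": {
  "commands": "0 0 0 38 -26 0 0; 0 0 0 0 0 20 0; 0 0 0 0 0 20 0; 0 0 0 0 0 20 0; 0 0 0 0 0 20 0"
}}

```text
time_s: 1.98
eef_pos: [0.5604, -0.1826, 0.1501]
eef_rot: [-0.0, 0.992, 0.126, -0.0]
wrist_force: [0.2, 0.2, 0.4]
opening: -0.005
grasp_force: 0.0
```

{"op": "servo_tool", "data": {
  "commands": "0 0 0 0 0 15 0; 0 0 0 0 0 15 0; 0 0 0 0 0 10 0; 0 0 0 0 0 0 0"
}}

```text
time_s: 2.48
eef_pos: [0.5603, -0.1827, 0.1104]
eef_rot: [-0.0, 0.992, 0.126, -0.001]
wrist_force: [0.4, 0.5, 0.1]
opening: -0.001
grasp_force: 0.0
```

```bash
cat > look.py <<'E'
import sys
from h import *
t=camera("top");s=camera("side")
a=cv2.resize(t[185:245,320:420],None,fx=4,fy=4,interpolation=cv2.INTER_CUBIC)
b=cv2.resize(s[125:215,300:380],None,fx=5,fy=5,interpolation=cv2.INTER_CUBIC)
a=cv2.copyMakeBorder(a,0,b.shape[0]-a.shape[0],0,0,0)
cv2.imwrite(sys.argv[1],np.hstack([b,a]));print(get_obs()["eef_pos"],proj("side",get_obs()["eef_pos"]))
E
python3 look.py pics/c.png
```

```text
[ 0.56105358 -0.18310839  0.11170668] [346.69550665 156.43434133]
```

View pics/c.png

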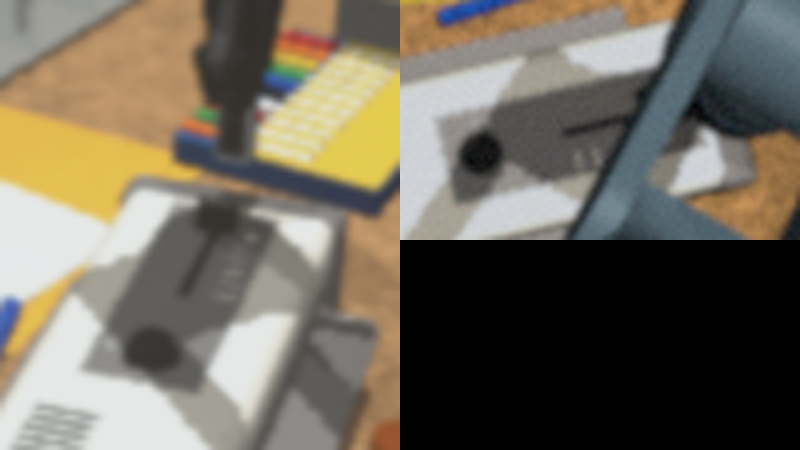

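The side view has the fingertip at (235,155) in the crop, behind the fin at (218,212), matching its projection. I'll lower it and then push slowly.

{"op": "servo_tool", "data": {
  "commands": "0 0 0 0 0 10 0; 0 0 0 0 0 8 0; 0 0 0 0 0 6 0; 0 0 0 0 0 0 0"
}}

```text
time_s: 3.08
eef_pos: [0.5602, -0.1826, 0.0865]
eef_rot: [-0.0, 0.992, 0.126, -0.001]
wrist_force: [-0.1, -0.3, -0.7]
opening: 0.0
grasp_force: 0.0
```

{"op": "servo_tool", "data": {
  "commands": "0 0 0 0 -2 0 0; 0 0 0 0 -2 0 0; 0 0 0 0 -2 0 0; 0 0 0 0 0 0 0"
}}

```text
time_s: 3.58
eef_pos: [0.5593, -0.1769, 0.0874]
eef_rot: [0.0, 0.992, 0.126, 0.0]
wrist_force: [0.0, 0.3, 0.7]
opening: 0.001
grasp_force: 0.0
```

{"op": "servo_tool", "data": {
  "commands": "0 0 0 0 -1.5 0 0; 0 0 0 0 -1.5 0 0; 0 0 0 0 0 0 0; 0 0 0 0 0 0 0"
}}

```text
time_s: 4.08
eef_pos: [0.5585, -0.1742, 0.0873]
eef_rot: [0.0, 0.992, 0.126, 0.0]
wrist_force: [-0.0, -0.1, -0.0]
opening: -0.0
grasp_force: 0.0
```

{"op": "servo_tool", "data": {
  "commands": "0 0 0 0 -1 0 0; 0 0 0 0 -1 0 0; 0 0 0 0 0 0 0"
}}

```text
time_s: 4.45
eef_pos: [0.558, -0.1722, 0.0873]
eef_rot: [-0.0, 0.992, 0.126, -0.0]
wrist_force: [-0.1, 0.6, -0.5]
opening: 0.0
grasp_force: 0.0
```

{"op": "servo_tool", "data": {
  "commands": "0 0 0 0 -1 0 0; 0 0 0 0 -1 0 0; 0 0 0 0 0 0 0"
}}

```text
time_s: 4.82
eef_pos: [0.5575, -0.1702, 0.0873]
eef_rot: [0.0, 0.992, 0.126, 0.0]
wrist_force: [-1.0, -1.3, 0.5]
opening: 0.004
grasp_force: 0.0
```

{"op": "servo_tool", "data": {
  "commands": "0 0 0 0 -1 0 0; 0 0 0 0 -1 0 0; 0 0 0 0 0 0 0"
}}

```text
time_s: 5.2
eef_pos: [0.5572, -0.169, 0.0874]
eef_rot: [0.001, 0.992, 0.126, 0.0]
wrist_force: [0.9, -4.4, -0.8]
opening: 0.002
grasp_force: 1.6
```

{"op": "servo_tool", "data": {
  "commands": "0 0 0 0 -1 0 0; 0 0 0 0 -1 0 0; 0 0 0 0 0 0 0"
}}

```text
time_s: 5.58
eef_pos: [0.5567, -0.1671, 0.0875]
eef_rot: [0.001, 0.992, 0.125, 0.0]
wrist_force: [0.7, -4.3, -1.2]
opening: 0.002
grasp_force: 1.9
```

{"op": "servo_tool", "data": {
  "commands": "0 0 0 0 -1 0 0; 0 0 0 0 -1 0 0; 0 0 0 0 0 0 0"
}}

```text
time_s: 5.95
eef_pos: [0.5563, -0.1653, 0.0875]
eef_rot: [0.001, 0.992, 0.125, 0.0]
wrist_force: [1.0, -5.1, -1.9]
opening: 0.0
grasp_force: 2.4
```

{"op": "servo_tool", "data": {
  "commands": "0 0 0 0 -1 0 0; 0 0 0 0 -1 0 0; 0 0 0 0 0 0 0"
}}

```text
time_s: 6.32
eef_pos: [0.5551, -0.1617, 0.087]
eef_rot: [-0.001, 0.992, 0.126, -0.0]
wrist_force: [0.7, -0.3, -0.1]
opening: 0.001
grasp_force: 0.0
```

{"op": "servo_tool", "data": {
  "commands": "0 0 0 0 -1 0 0; 0 0 0 0 -1 0 0; 0 0 0 0 0 0 0"
}}

```text
time_s: 6.7
eef_pos: [0.5549, -0.1604, 0.0873]
eef_rot: [-0.0, 0.992, 0.126, -0.0]
wrist_force: [-0.2, -0.5, 0.1]
opening: -0.001
grasp_force: 0.0
```

{"op": "servo_tool", "data": {
  "commands": "0 0 0 0 -1 0 0; 0 0 0 0 -1 0 0; 0 0 0 0 0 0 0"
}}

```text
time_s: 7.08
eef_pos: [0.5545, -0.1586, 0.0873]
eef_rot: [-0.0, 0.992, 0.126, -0.0]
wrist_force: [0.1, 0.3, -0.4]
opening: -0.002
grasp_force: 0.0
```

{"op": "servo_tool", "data": {
  "commands": "0 0 0 0 -1 0 0; 0 0 0 0 -1 0 0; 0 0 0 0 0 0 0"
}}

```text
time_s: 7.45
eef_pos: [0.5541, -0.157, 0.0874]
eef_rot: [0.0, 0.992, 0.126, 0.0]
wrist_force: [-0.1, -1.8, -0.3]
opening: -0.002
grasp_force: 0.7
```

{"op": "servo_tool", "data": {
  "commands": "0 0 0 0 -1 0 0; 0 0 0 0 -1 0 0; 0 0 0 0 0 0 0"
}}

```text
time_s: 7.82
eef_pos: [0.5537, -0.1554, 0.0875]
eef_rot: [0.001, 0.992, 0.126, 0.0]
wrist_force: [1.2, -4.3, -1.0]
opening: -0.003
grasp_force: 1.9
```

{"op": "servo_tool", "data": {
  "commands": "0 0 0 0 -1 0 0; 0 0 0 0 -1 0 0; 0 0 0 0 0 0 0"
}}

```text
time_s: 8.2
eef_pos: [0.5533, -0.1535, 0.0875]
eef_rot: [0.001, 0.992, 0.126, 0.0]
wrist_force: [1.5, -4.6, -0.7]
opening: 0.001
grasp_force: 2.2
```

{"op": "servo_tool", "data": {
  "commands": "0 0 0 0 -1 0 0; 0 0 0 0 -1 0 0; 0 0 0 0 0 0 0"
}}

```text
time_s: 8.57
eef_pos: [0.5523, -0.1504, 0.0872]
eef_rot: [-0.001, 0.992, 0.125, -0.0]
wrist_force: [0.2, 0.5, 0.1]
opening: -0.002
grasp_force: 0.0
```

{"op": "servo_tool", "data": {
  "commands": "0 0 0 0 -1 0 0; 0 0 0 0 -1 0 0; 0 0 0 0 0 0 0"
}}

```text
time_s: 8.95
eef_pos: [0.5519, -0.1486, 0.0872]
eef_rot: [-0.0, 0.992, 0.126, -0.0]
wrist_force: [0.2, -0.0, -1.1]
opening: -0.0
grasp_force: 0.0
```

Second click reached. Next contact should come near y = -0.1445 and the jump near -0.139.

{"op": "servo_tool", "data": {
  "commands": "0 0 0 0 -1 0 0; 0 0 0 0 -1 0 0; 0 0 0 0 0 0 0"
}}

```text
time_s: 9.32
eef_pos: [0.5515, -0.147, 0.0873]
eef_rot: [-0.0, 0.992, 0.126, -0.0]
wrist_force: [-0.0, 0.0, 0.0]
opening: -0.0
grasp_force: 0.0
```

{"op": "servo_tool", "data": {
  "commands": "0 0 0 0 -1 0 0; 0 0 0 0 -1 0 0; 0 0 0 0 0 0 0"
}}

```text
time_s: 9.7
eef_pos: [0.551, -0.1451, 0.0873]
eef_rot: [-0.0, 0.992, 0.126, -0.0]
wrist_force: [-0.4, -0.7, 0.2]
opening: -0.001
grasp_force: 0.0
```

{"op": "servo_tool", "data": {
  "commands": "0 0 0 0 -1 0 0; 0 0 0 0 -1 0 0; 0 0 0 0 0 0 0"
}}

```text
time_s: 10.07
eef_pos: [0.5507, -0.1437, 0.0875]
eef_rot: [0.0, 0.992, 0.126, 0.0]
wrist_force: [0.4, -3.3, -0.7]
opening: 0.001
grasp_force: 1.6
```

{"op": "servo_tool", "data": {
  "commands": "0 0 0 0 -1 0 0; 0 0 0 0 0 0 0"
}}

```text
time_s: 10.32
eef_pos: [0.5505, -0.1427, 0.0875]
eef_rot: [0.0, 0.992, 0.126, 0.0]
wrist_force: [0.5, -3.6, -0.7]
opening: -0.001
grasp_force: 1.9
```

{"op": "servo_tool", "data": {
  "commands": "0 0 0 0 -1 0 0; 0 0 0 0 0 0 0"
}}

```text
time_s: 10.58
eef_pos: [0.5502, -0.1416, 0.0874]
eef_rot: [0.0, 0.992, 0.126, 0.0]
wrist_force: [0.8, -4.0, -0.6]
opening: 0.003
grasp_force: 1.9
```

{"op": "servo_tool", "data": {
  "commands": "0 0 0 0 -1 0 0; 0 0 0 0 0 0 0"
}}

```text
time_s: 10.82
eef_pos: [0.55, -0.1408, 0.0874]
eef_rot: [0.0, 0.992, 0.126, 0.0]
wrist_force: [1.7, -4.8, -1.0]
opening: 0.002
grasp_force: 2.3
```

{"op": "servo_tool", "data": {
  "commands": "0 0 0 0 -1 0 0; 0 0 0 0 0 0 0"
}}

```text
time_s: 11.08
eef_pos: [0.5497, -0.1397, 0.0874]
eef_rot: [0.0, 0.992, 0.126, 0.0]
wrist_force: [1.6, -5.4, -0.7]
opening: 0.001
grasp_force: 2.0
```

{"op": "servo_tool", "data": {
  "commands": "0 0 0 0 -1 0 0; 0 0 0 0 0 0 0; 0 0 0 0 0 0 0"
}}

```text
time_s: 11.45
eef_pos: [0.549, -0.1376, 0.0871]
eef_rot: [-0.001, 0.992, 0.126, -0.0]
wrist_force: [0.1, 0.1, 0.1]
opening: -0.003
grasp_force: 0.0
```

The force dropped, so this is the third jump. I'll back off, lift, and go above the key.

{"op": "servo_tool", "data": {
  "commands": "0 0 0 0 8 0 0; 0 0 0 0 0 -25 0; 0 0 0 0 0 -25 0; 0 0 0 0 0 0 0"
}}

```text
time_s: 11.95
eef_pos: [0.5529, -0.1472, 0.1395]
eef_rot: [0.001, 0.992, 0.125, 0.002]
wrist_force: [0.2, -0.5, -0.5]
opening: -0.001
grasp_force: 0.0
```

{"op": "servo_tool", "data": {
  "commands": "0 0 0 0 -42 0 0; 0 0 0 0 -42 0 0; 0 0 0 1 -41 0 0; 0 0 0 0 0 0 0"
}}

```text
time_s: 12.45
eef_pos: [0.5196, -0.0224, 0.136]
eef_rot: [-0.001, 0.992, 0.127, -0.001]
wrist_force: [-0.4, -0.5, -0.0]
opening: 0.0
grasp_force: 0.0
```

```bash
python3 look.py pics/d.png
```

```text
[ 0.5208919  -0.02479473  0.13662421] [331.02478783 177.09310742]
```

View pics/d.png

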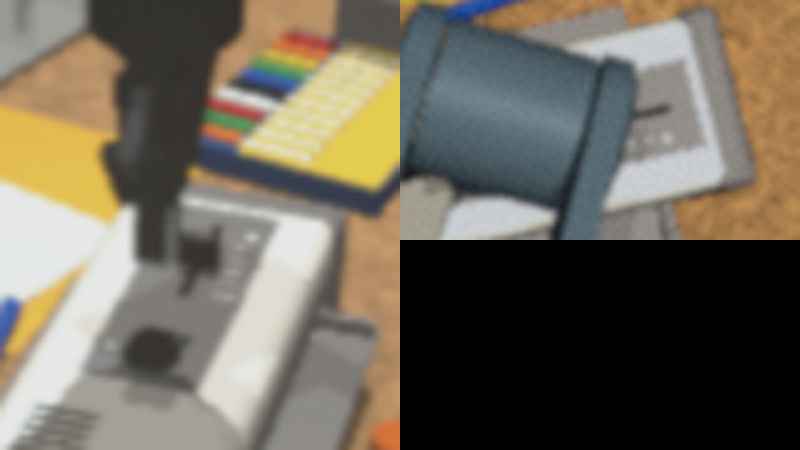

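In the side crop the fin is at (200,245), about mid-slot by the third bar, and the fingertip is above the key at (150,350). Now I'll descend to press the key.

{"op": "servo_tool", "data": {
  "commands": "0 0 0 0 0 15 0; 0 0 0 0 0 15 0; 0 0 0 0 0 10 0; 0 0 0 0 0 3 0; 0 0 0 0 0 0 0"
}}

```text
time_s: 13.18
eef_pos: [0.521, -0.0249, 0.094]
eef_rot: [-0.0, 0.992, 0.125, -0.0]
wrist_force: [-0.1, 0.3, 0.1]
opening: 0.0
grasp_force: 0.0
```

{"op": "servo_tool", "data": {
  "commands": "0 0 0 0 0 2 0; 0 0 0 0 0 2 0; 0 0 0 0 0 0 0; 0 0 0 0 0 0 0"
}}

```text
time_s: 13.68
eef_pos: [0.5212, -0.0248, 0.0904]
eef_rot: [0.0, 0.992, 0.126, 0.0]
wrist_force: [-0.6, -0.4, -0.1]
opening: -0.004
grasp_force: 0.0
```

{"op": "servo_tool", "data": {
  "commands": "0 0 0 0 0 1 0; 0 0 0 0 0 1 0; 0 0 0 0 0 0 0; 0 0 0 0 0 0 0"
}}

```text
time_s: 14.18
eef_pos: [0.5211, -0.0248, 0.0884]
eef_rot: [0.0, 0.992, 0.126, 0.0]
wrist_force: [0.2, 0.7, 2.4]
opening: -0.003
grasp_force: 0.7
```

{"op": "servo_tool", "data": {
  "commands": "0 0 0 0 0 1 0; 0 0 0 0 0 1 0; 0 0 0 0 0 1 0; 0 0 0 0 0 0 0; 0 0 0 0 0 0 0"
}}

```text
time_s: 14.8
eef_pos: [0.5212, -0.0248, 0.0854]
eef_rot: [0.0, 0.992, 0.126, 0.0]
wrist_force: [-0.4, -0.5, 4.2]
opening: 0.002
grasp_force: 1.6
```

{"op": "servo_tool", "data": {
  "commands": "0 0 0 0 0 1 0; 0 0 0 0 0 1 0; 0 0 0 0 0 0 0; 0 0 0 0 0 0 0"
}}

```text
time_s: 15.3
eef_pos: [0.5212, -0.0248, 0.0835]
eef_rot: [0.0, 0.992, 0.126, 0.0]
wrist_force: [-1.2, 0.9, 6.0]
opening: -0.003
grasp_force: 2.9
```

{"op": "servo_tool", "data": {
  "commands": "0 0 0 0 0 1 0; 0 0 0 0 0 0 0; 0 0 0 0 0 0 0"
}}

```text
time_s: 15.68
eef_pos: [0.5213, -0.0248, 0.0834]
eef_rot: [0.0, 0.992, 0.126, 0.0]
wrist_force: [-5.5, 1.9, 13.3]
opening: -0.001
grasp_force: 6.7
```

The key has bottomed out: z stalled and the force rose. I'll release it and retreat.

{"op": "servo_tool", "data": {
  "commands": "0 0 0 0 0 -4 0; 0 0 0 0 0 -10 0; 0 0 0 0 0 -30 0; 0 0 0 0 0 -50 0; 0 0 0 0 0 -50 0"
}}

```text
time_s: 16.3
eef_pos: [0.5206, -0.0247, 0.2274]
eef_rot: [-0.0, 0.992, 0.126, -0.001]
wrist_force: [0.7, -0.0, 0.1]
opening: -0.005
grasp_force: 0.0
```

{"op": "servo_tool", "data": {
  "commands": "0 0 0 -30 40 0 0; 0 0 0 -30 40 0 0; 0 0 0 -30 40 0 0; 0 0 0 -30 40 0 0; 0 0 0 -30 40 0 0"
}}

```text
time_s: 16.92
eef_pos: [0.4247, -0.2571, 0.2264]
eef_rot: [0.0, 0.992, 0.126, 0.0]
wrist_force: [0.0, 0.5, 1.3]
opening: -0.002
grasp_force: 0.0
```

{"op": "servo_tool", "data": {
  "commands": "0 0 0 -30 40 0 0; 0 0 0 -30 40 0 0; 0 0 0 0 0 0 0; 0 0 0 0 0 0 0"
}}

```text
time_s: 17.42
eef_pos: [0.3873, -0.3478, 0.226]
eef_rot: [-0.001, 0.992, 0.125, -0.0]
wrist_force: [0.4, -0.1, -0.3]
opening: 0.001
grasp_force: 0.0
```

```bash
python3 look.py pics/e.png; python3 - <<'E'
from h import *
a=np.radians(14.4);ey=np.array([-np.sin(a),np.cos(a)]);c=np.array([.5205,-.0243])
for k in range(2,5):
    P=np.r_[c+ey*(-.132+.013*k),.098]
    print(k,(proj("side",P)-[300,125])*5,(proj("top",P)-[320,185])*4+[400,0])
E
```

```text
[ 0.38785253 -0.3471761   0.22618794] [430.44281902 114.31482777]
2 [205.84165455 226.40576233] [626.15445599 112.92988927]
3 [199.73022729 237.77587521] [608.283473   117.19158225]
4 [193.50792033 249.3514065 ] [590.39770836 121.45573169]
```

View pics/e.png

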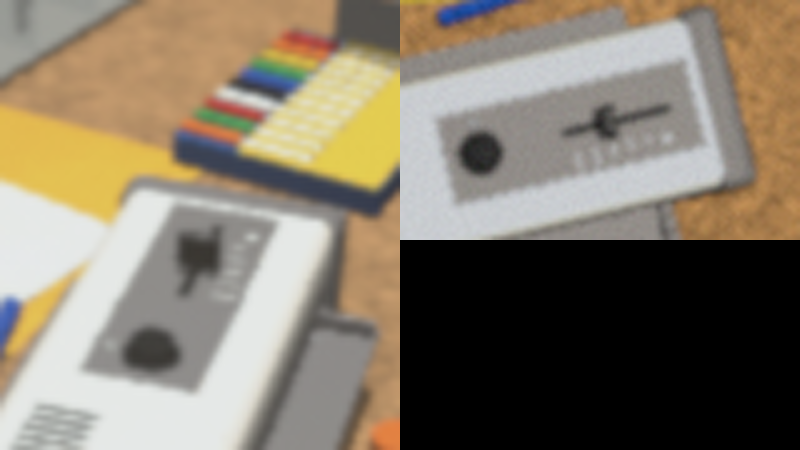

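The top view shows the fin at (606,121), and third click is predicted at (608,117). The key is up and the laminator hasn't moved, so I'm handing in.

```bash
python3 -c "
from bench import *
print(hand_in())"
```

```text
the job is handed in; nothing more can be done
None
```

The heat lever is in the third click, the start key was pressed fully down and sprang back up, and the job was handed in at about 17.5 s of robot time.

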